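# Lock the cup on the blender and hold it running

## Robot

A 7-joint arm with a two-finger parallel gripper is mounted at the origin on the work surface. World frame = base frame: x ahead of the robot, y to its left, z up, the work surface at z = 0. Lengths are in m, angles in rad, forces in N, time in s.
With the tool pointing down it reaches from about 0.35 to 0.9 m from the base axis. Payload 8.1 kg.
Tool frame: the origin (TCP) lies at the very end of the fingers, on their centre line; the grasp point (between the pads) lies 19 mm behind it (arm.tcp_to_grasp is the z of the grasp point in the tool frame, in m); z points along the fingers, y is the line along which they close (so a half turn about z gives the same grasp; the last joint's range is limited). The gripper opens to 92 mm and grips with 3 to 60 N. Pads are 19 mm wide; open, the fingers measure 130 mm over their backs; the gripper's body (75 mm by 190 mm) begins 47 mm behind the grasp point.
Start: joints at [1.08, 0.434, 0.025, 1.573, -0.012, 1.134, -0.075], TCP at [0.236, -0.579, 0.227] pointing down, gripper open.
Joint ranges: [-2.62, 2.62], [-0.44, 2.09], [-1.27, 1.32], [0.08, 2.57], [-1.32, 4.46], [0.12, 2], [-2.74, 2.74]. Speed limits (rad/s): [2.22, 2.22, 3.01, 3.01, 3.14, 3.14, 3.14].

## Interface

Orientations are given as a rotation vector (axis times angle).
In Python, from cell import readout, vision, sign_off, arm gives the robot as it stands. The module is installed in compiled form; this text tells all that it offers.
- The arm moves only by the shell command python3 -m creep 'ROWS' [FORCE]. ROWS is JSON, a list of rows, each a list of 5 numbers: the shift along the tool's x, y, z in units of 4 cm (1.0 is 4 cm), then the turn about the tool's z in units of 4 degrees (1.0 is 4 degrees), then the opening, from 0 (shut) to 1 (fully open). A call has 1 to 12 rows; each row shifts and turns the commanded pose from where the row before left it, along the tool's axes as they then stand; what a row does not reach is not made up. A row lasts 1/8 s, in which the tool goes at most 62.5 mm and 10.7 degrees, less where a joint would pass 70% of its speed; a pose out of reach is approached as far as the arm can. A call with a number of a shift or a turn outside -1 to 1 is refused whole. A call with a gripper value outside its range is refused whole. The fingers move at their own pace and stop on an object; FORCE is the grip in N (left out, the last holds). Time passes only in rows, so rows that do not move let the fingers close. It gives the time, the measured TCP pose, the force, the opening and the grip force at its end, in the units of the state.
- readout.observe(): the state, without advancing time (a new reading comes with each control period).
- vision.get_image(name): name is "side" or "top" or "wrist"; returns a dict with "pixels" (400x640x3 uint8, blue, green, red), "z_map" (400x640 float32, m along the optical axis (not along the pixel's ray), 0 where there is no reading), "camera_matrix" (3x3 intrinsics, pixels), "position" and "rotation" of the camera in the world. Camera axes: x right, y up, looking along -z (the intrinsics and any distortion apply to the point x, -y, -z); pixel columns grow to the right and rows downward; lengths in m; the calibration is good to about 2 mm. A picture is of the moment at which its call begins.
- sign_off(): hands the job in; it is judged then, once.
The state is a dict: "clock": time; "joints": joint angles; "dq": joint speeds; "joint_efforts": joint torques, N m; "position": TCP position; "ee_rot": TCP orientation; "force": force on the tool from outside, world axes, zero at the start; "ft_torque": the same for the moment, N m; "width": opening from 0.0 (shut) to 1.0 (fully open); "gripper_force": force on a finger pad.
Only numpy, scipy, OpenCV 4.12 (cv2) and the standard library are available. Lean on these libraries where they do the work, as an engineer would, in place of code of your own. Each camera call takes 0.05 s, during which the arm holds its last target. There are 200 camera calls.

## Task

Take the steel blender cup with the black grip bar off its drying peg, keep it mouth down and lower it onto the blender base so that its two lugs drop into the two notches of the collar. Push it fully down against the spring, twist it clockwise (seen from above) a quarter turn to the stop, and finish while still gripping it there, pushed fully down and fully turned: the blender only runs while it is held so, and both springs throw the cup back if you let go. Leave the other cups and the things around where they are.

Things in the scene. Friction and masses are not known exactly. Their poses are not given: they have to be found in the camera images.
- cup_grip (a point): Blender cup, loose, hollow steel, mouth down over a peg; the only cup with a grip bar and lugs. Point on its axis inside the bar, 100 mm above the rim (lowest edge), 22 mm above the cup's closed top, 18 mm below the bar's top. z up; x along the bar and through both lugs (half a turn is the same). Bar black, 60 mm long (x), 22 thick (y), 40 tall. 0.2 to 0.33 kg. Lift straight up 60 mm to clear the peg.
- cup_rim (a point): Centre of the blender cup's mouth, level with its rim; axes as cup_grip, z towards the closed top. Mouth 72 mm outer and 64 mm inner diameter; closed top 78 mm above, 66 mm diameter. At the rim on +x and -x a square lug: 12 mm wide, 8 mm tall, flush with the rim, reaching 43.5 mm from the axis.
- socket (a point): Blender base, fixed: round black housing 124 mm wide at the foot, 80 mm tall, with an aluminium bayonet collar on top. Point on its upright axis, level with the collar's top face. z up; x through the collar's two notches (at +x and -x, half a turn is the same). Collar bore 77 mm, lip 8 mm thick; notches 18 mm wide at the bore, widening outwards. Lugs turn under the lip.
- plate (a point): Centre of the top of the sprung turntable inside the collar, at rest 11 mm below the collar's top: the cup's rim lands there, each lug between two dogs that make it turn with the cup. Pushed 5 mm farther the lugs pass below the lip and can turn; stop at 12 mm, rim then 23 mm below the collar's top. An upright spindle, 20 mm thick, 26 mm tall, at this point goes into the cup's mouth.
- press (a joint): How far the turntable is pushed down, m: 0 at rest, 0.012 at the stop. Its spring takes 6 N to start and 13 N at the stop.
- turn (a joint): How far the turntable has been turned clockwise seen from above, rad: 0 at rest, 1.5 at the stop. Its return spring takes 0.06 N m to start and 0.3 N m at the stop. The cup turns about 0.06 rad freely before it takes the turntable along.
- tumbler_mid (a point): Plain steel tumbler standing mouth down over another peg, 74 mm diameter at the mouth, 85 mm tall; leave alone. Point half-way up, on its axis.
- mug_mid (a point): White mug standing mouth down over another peg, 72 mm diameter, 80 mm tall, with a side handle that reaches 63 mm from its axis; leave alone. Point half-way up, on its axis.
- rack: Wooden drying rack, fixed: a board 130 x 370 x 12 mm (x, y, z) with three upright pegs, 12 mm thick and 55 mm tall, in a row along y at -120, 0 and 120 mm. The cups stand on the board. Origin at the centre of its underside.
- canister: White canister with a blue lid, 80 mm diameter, 120 mm tall; leave alone. Origin at the centre of its underside.
- saucer: White saucer, 90 mm diameter, 16 mm tall; leave alone. Origin at the centre of its underside.
- sugar: Small glass sugar jar with a steel lid, 56 mm diameter, 80 mm tall; leave alone. Origin at the centre of its underside.
- bowl: White bowl, 100 mm diameter, 45 mm tall; leave alone. Origin at the centre of its underside.
- spoon: Spoon lying on the counter; leave alone. Origin at its underside.
- tongs: Serving tongs lying on the counter, 205 mm long; leave alone. Origin at its underside, near the middle.

How it is judged:
On the way:
1. the cup is in the collar with its lugs in the notches, pushed down at least 5 mm, not yet turned (value of joint press above 0.005 m and value of joint turn below 0.4 rad and horizontal distance between cup_grip and socket below 0.006 m and z of cup_grip in the frame of socket below 0.086 m).
At the end, for the whole second after the job is handed in: The cup sits upright (mouth down) in the collar, its axis within 7 mm and 0.1 rad of the base's, pushed down at least 8.5 mm of the 12 mm and turned at least 1.25 rad of the 1.5 rad, and the fingers still grip it (more than 2 N) (value of joint press above 0.0085 m and value of joint turn above 1.25 rad and horizontal distance between cup_grip and socket below 0.007 m and z of cup_grip in the frame of socket below 0.083 m and angle between cup_grip's own z axis and vertical below 0.1 rad and contact force between the fingers and cup above 2 N); the arm keeps its last pose, push and grip.
It fails at once if another cup is pushed off its place (25 mm) (distance of any of tumbler_mid, mug_mid from where it was at the start of the episode above 0.025 m).
It fails at once if a thing that is to be left alone is moved (30 mm) (distance of any of canister, saucer, sugar, bowl, spoon, tongs from where it was at the start of the episode above 0.03 m).
It also fails if it takes over 42 s, if anything falls off the work surface, if the arm or the gripper's body presses on something with over 40 N, if the wrist force passes 120 N, or if a joint passes its speed limit or range.

## Working session

There is one attempt and no reset: what is moved stays moved. The work goes in short steps, Python scripts to look and compute and a shell command to move; the robot and the scene stay as the last step left them, time stands still between calls to the robot, and variables do not carry over. Pictures are saved under pics/ and viewed, at most 10 in all, crops included, and the job is handed in when it is done.

```bash
mkdir -p pics
cat > h.py <<'E'
import numpy as np, cv2
from cell import readout, vision
from scipy.spatial.transform import Rotation as R
def grab(name,f):
    d=vision.get_image(name); cv2.imwrite(f'pics/{f}.png',d['pixels']); np.savez(f'pics/{f}.npz',**{k:np.array(v) for k,v in d.items()}); return d
def rot(d):
    r=np.array(d['rotation']); return r if r.shape==(3,3) else R.from_rotvec(r).as_matrix()
def cloud(d):
    K=np.array(d['camera_matrix']); z=d['z_map']; v,u=np.mgrid[:z.shape[0],:z.shape[1]]
    p=np.stack([(u-K[0,2])/K[0,0]*z,-(v-K[1,2])/K[1,1]*z,-z],-1)
    return p@rot(d).T+np.array(d['position'])
E
python3 - <<'E'
from h import *
for n in ['side','top']:
    d=grab(n,n+'0'); print(n,d['position'],d['rotation'],d['camera_matrix'],[k for k in d])
s=readout.observe(); print({k:np.round(v,3) for k,v in s.items()})
E
```

```text
side [-0.0277116   0.54029432  0.99076947] [ 0.3341019  -0.7899653  -2.21709127] [[439.19546184   0.         320.39968157]
 [  0.         439.19546184 197.41936514]
 [  0.           0.           1.        ]] ['pixels', 'z_map', 'camera_matrix', 'position', 'rotation']
top [0.39701393 0.00742914 1.15117071] [ 0.11182649 -0.08378109 -1.58229616] [[371.61582071   0.         321.91941389]
 [  0.         371.61582071 196.17931649]
 [  0.           0.           1.        ]] ['pixels', 'z_map', 'camera_matrix', 'position', 'rotation']
{'clock': np.float64(0.1), 'joints': array([ 1.08 ,  0.435,  0.025,  1.574, -0.012,  1.134, -0.075]), 'dq': array([-0.   , -0.   , -0.001, -0.004, -0.   , -0.   ,  0.001]), 'joint_efforts': array([ 3.0000e-03, -6.6913e+01,  9.8800e-01, -3.1515e+01, -6.1000e-02,
        3.7000e-02,  0.0000e+00]), 'position': array([ 0.236, -0.578,  0.226]), 'ee_rot': array([-3.081e+00, -6.050e-01,  1.000e-03]), 'force': array([0.896, 0.37 , 0.53 ]), 'ft_torque': array([-0.022,  0.006,  0.002]), 'gripper_force': np.float64(0.0), 'width': np.float64(1.002)}
```

View pics/top0.png

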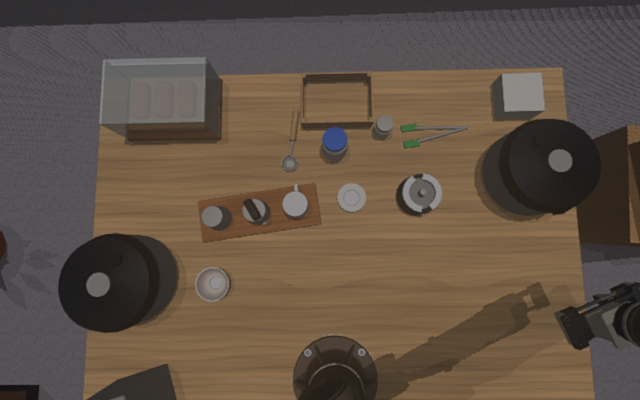

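View pics/side0.png

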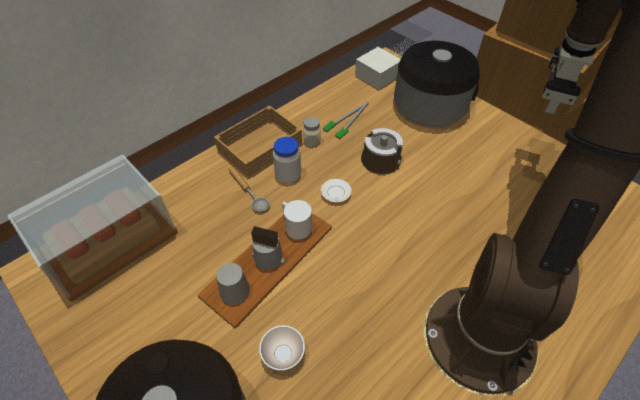

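The top view shows the black-bar cup at (253,209), with the tumbler at (213,217) and the mug at (295,204) beside it. The blender base is at (422,193), with notches seen near (404,197), (440,187). I'll measure from depth and view enlarged crops.

```bash
cat > m.py <<'E'
from h import *
def ld(f): return dict(np.load(f'pics/{f}.npz'))
t=ld('top0'); P=cloud(t); px=t['pixels'].astype(int)
def reg(u0,u1,v0,v1,z0,z1,dark=None):
    q=P[v0:v1,u0:u1].reshape(-1,3); c=px[v0:v1,u0:u1].reshape(-1,3).max(1)
    m=(q[:,2]>z0)&(q[:,2]<z1)
    if dark: m&=c<dark
    return q[m]
def desc(n,q):
    c,s,a=cv2.minAreaRect(q[:,:2].astype(np.float32)); print(n,len(q),'mean',q.mean(0).round(4),'rect',np.round(c,4),np.round(s,4),round(a,1),'zmed',np.median(q[:,2]).round(4))
desc('bar',reg(235,275,190,230,.122,.14))
desc('tumb',reg(195,232,200,235,.09,.105)); desc('mug',reg(278,315,180,222,.085,.10))
desc('base',reg(395,450,165,222,.07,.09)); desc('spindle',reg(395,450,165,222,.09,.12))
q=reg(395,450,165,222,.03,.2); print(np.histogram(q[:,2],bins=17,range=(.03,.2))[0])
q=reg(200,320,185,240,.002,.02); desc('rack',q)
a=cv2.resize(t['pixels'][165:222,195:265],None,fx=5.7,fy=5.7,interpolation=cv2.INTER_CUBIC)
b=cv2.resize(t['pixels'][165:222,390:454],None,fx=5.7,fy=5.7,interpolation=cv2.INTER_CUBIC)
cv2.imwrite('pics/crop1.png',np.hstack([a,b])[:, :800])
E
python3 m.py
```

```text
bar 171 mean [0.4919 0.2234 0.1285] rect [0.4926 0.2242] [0.0602 0.022 ] 30.4 zmed 0.1288
tumb 361 mean [0.4755 0.3416 0.096 ] rect [0.476  0.3422] [0.0598 0.0595] 56.2 zmed 0.0959
mug 487 mean [0.5088 0.1055 0.0912] rect [0.5084 0.1063] [0.0698 0.0697] 88.9 zmed 0.0911
base 810 mean [ 0.5366 -0.2629  0.0773] rect [ 0.5372 -0.2619] [0.1121 0.112 ] 74.4 zmed 0.0787
spindle 40 mean [ 0.5372 -0.2621  0.0945] rect [ 0.5372 -0.2622] [0.0178 0.0192] 43.1 zmed 0.0946
[ 34  24  22 392 535 275  40   0   0   0   0   0   0   0   0   0   0]
rack 3396 mean [0.4891 0.2155 0.0107] rect [0.4948 0.2235] [0.3745 0.1688] 89.2 zmed 0.011
```

View pics/crop1.png

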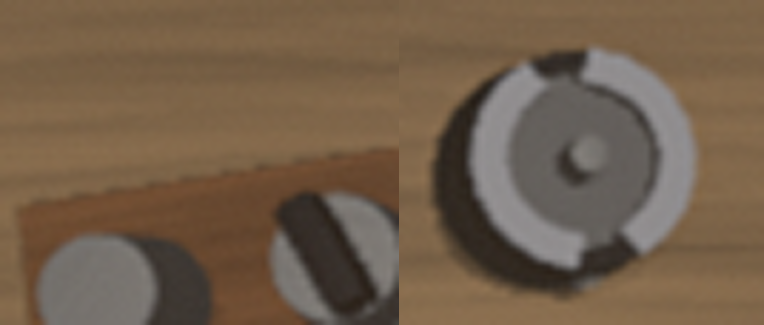

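```bash
cat >> h.py <<'E'
def todo(x=None,y=None,z=None,yaw=None):
    s=readout.observe(); p=np.array(s['position']); M=R.from_rotvec(s['ee_rot']).as_matrix()
    yc=np.degrees(np.arctan2(M[1,0],M[0,0])); yaw=yc if yaw is None else yaw
    t=np.array([p[i] if v is None else v for i,v in enumerate((x,y,z))])-p
    c,sn=np.cos(np.radians(yaw)),np.sin(np.radians(yaw))
    print('t',round(s['clock'],2),'p',p.round(4),'yaw',yc.round(2),'tilt',np.degrees(np.arccos(-M[2,2])).round(2),'j',np.round(s['joints'],2),'F',np.round(s['force'],1),'T',np.round(s['ft_torque'],2),'w',round(float(s['width']),3),'g',round(float(s['gripper_force']),1))
    print('turn units',round((yc-yaw)/4,2),'then shift units',np.round(np.array([t@[c,sn,0],t@[sn,-c,0],-t[2]])/.04,2))
E
python3 - <<'E'
from h import *
import h
exec(open('m.py').read().split("desc('bar'")[0])
q=P[165:222,395:450].reshape(-1,3);c=px[165:222,395:450].reshape(-1,3).max(1)
o=np.array([.5372,-.2621]); d=q[:,:2]-o; r=np.hypot(*d.T); a=np.degrees(np.arctan2(d[:,1],d[:,0]))
m=(r>.040)&(r<.052)&(c<90)&(q[:,2]>.04)
ang=np.sort(a[m]); print(ang.round(0), c[(r>.04)&(r<.05)].mean())
z2=np.exp(2j*np.radians(ang)); print('notch yaw',np.degrees(np.angle(z2.mean()))/2)
m=(r>.040)&(r<.058)&(c>110); desc('collar',q[m]); 
todo(.4926,.2242,.20,30.4)
E
```

```text
[-178. -177. -175. -174. -173. -172. -171. -169. -168. -168. -165. -164.
 -162. -161. -160. -158. -157. -157. -157. -156. -156. -155. -154. -153.
 -153. -151.  -50.   -5.   -4.   -3.   -2.   -2.   -2.   -1.   -0.   -0.
    3.    3.    5.    7.    7.   10.   10.   11.   13.   13.   14.   17.
   17.   20.] 130.03021148036254
notch yaw 11.032759246755342
collar 461 mean [ 0.5381 -0.2644  0.0799] rect [ 0.5378 -0.2632] [0.1054 0.1101] 6.8 zmed 0.0801
t 0.1 p [ 0.2361 -0.5782  0.226 ] yaw 22.22 tilt 0.08 j [ 1.08  0.44  0.02  1.57 -0.01  1.13 -0.08] F [0.9 0.4 0.5] T [-0.02  0.01  0.  ] w 1.002 g 0.0
turn units -2.05 then shift units [ 15.68 -14.06   0.65]
```

```bash
python3 -m creep '[[0,0,0,-1,0.6],[0,0,0,-1,0.6],[0.9,-0.3,0,0,0.6],[1,-0.3,0,0,0.6],[1,-0.3,0,0,0.6],[1,-0.3,0,0,0.6],[1,-0.3,0,0,0.6],[1,-0.3,0,0,0.6],[1,-0.3,0,0,0.6],[1,-0.3,0,0,0.6],[1,-0.3,0,0,0.6],[0.8,-0.3,0,0,0.6]]' 40
python3 - <<'E'
from h import *
todo(.5372,-.2621)
d=grab('wrist','w1'); print(d['position'],d['rotation'],d['camera_matrix'][0])
E
```

```text
clock: 1.6
position: [0.5122, -0.278, 0.2263]
ee_rot: [-3.032, -0.82, 0.0]
force: [-0.5, -0.4, -0.1]
width: 0.599
gripper_force: 0.0
t 1.6 p [ 0.5122 -0.278   0.2263] yaw 30.27 tilt 0.04 j [ 0.51  0.37 -0.14  1.67  0.06  1.1  -0.69] F [-0.5 -0.4 -0.1] T [-0.05  0.04  0.01] w 0.599 g 0.0
turn units 0.0 then shift units [ 0.74 -0.03 -0.  ]
[ 0.57535075 -0.24189305  0.3839257 ] [-0.2460859   0.14238873 -1.03523994] [332.54215826   0.         323.42606373]
```

View pics/w1.png

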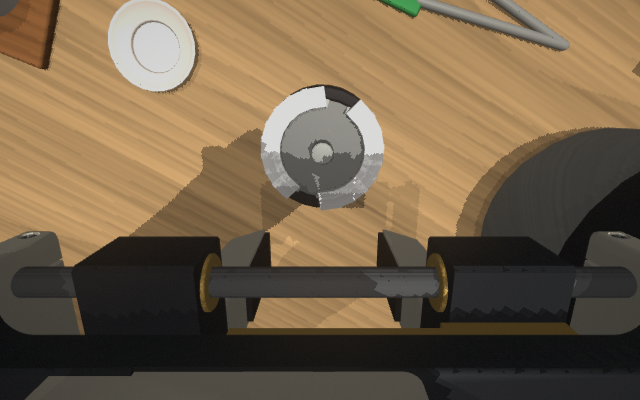

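The wrist picture shows the collar centred at (322,148), with notches at about (343,95) and (305,200). I'll use the depth drop at the notches for the yaw.

Run:
```python
from h import *
d=dict(np.load('pics/w1.npz')); P=cloud(d); px=d['pixels'].astype(int).max(2)
q=P[75:220,250:395].reshape(-1,3); c=px[75:220,250:395].ravel()
sp=q[(q[:,2]>.088)&(q[:,2]<.11)]; print('spindle',len(sp),sp.mean(0),cv2.minEnclosingCircle(sp[:,:2].astype(np.float32)))
lip=q[(abs(q[:,2]-.08)<.004)]; (o,rr)=cv2.minEnclosingCircle(lip[:,:2].astype(np.float32)); print('lip',len(lip),np.median(lip[:,2]),o,rr)
for o in [np.array(o),np.median(sp[:,:2],0)]:
  e=q[:,:2]-o; r=np.hypot(*e.T); a=np.degrees(np.arctan2(e[:,1],e[:,0]))
  for r0,r1 in [(.0405,.044),(.044,.049)]:
    m=(r>r0)&(r<r1)&(q[:,2]<.0765)
    z2=np.exp(2j*np.radians(a[m])); print(m.sum(),((r>r0)&(r<r1)).sum(),'notch',np.degrees(np.angle(z2.mean()))/2,abs(z2.mean()))
    print(np.percentile(a[m&(abs(a)<90)],[2,50,98]).round(1),np.percentile(np.mod(a[m&(abs(a)>90)],360)-180,[2,50,98]).round(1))
big=cv2.resize(d['pixels'][75:220,250:395],None,fx=4,fy=4,interpolation=cv2.INTER_CUBIC); cv2.imwrite('pics/w1c.png',big)
```

```text
spindle 394 [ 0.5393248  -0.26098527  0.09433065] ((0.5390747785568237, -0.26127949357032776), 0.009878137148916721)
lip 5325 0.0795376587893406 (0.5386532545089722, -0.26120156049728394) 0.05697872117161751
160 1194 notch 10.933270957917752 0.9621728637346488
[-2.4 10.5 23.8] [-1.5 11.4 24. ]
287 1732 notch 11.218585754532436 0.9569606606307218
[-3.6 10.8 25.5] [-2.2 11.7 25.6]
163 1189 notch 10.8532512602769 0.960307636185188
[-3.  10.3 24.2] [-1.2 11.1 23.6]
287 1740 notch 11.293471465489286 0.9561793261046512
[-4.1 10.8 25.7] [-1.8 12.3 25.4]
```

View pics/w1c.png

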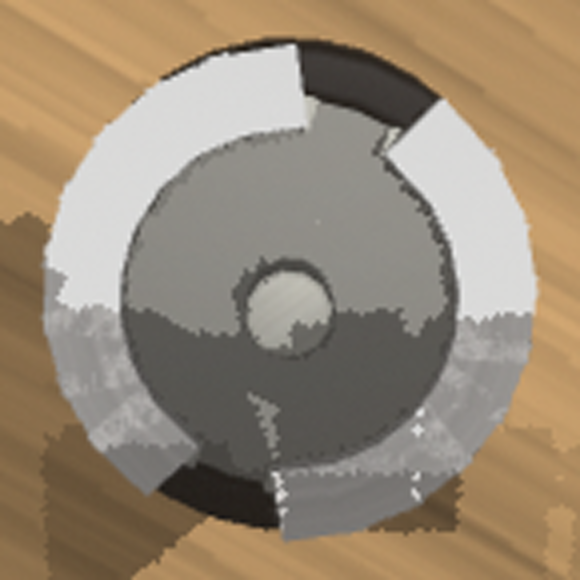

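Notch yaw is about 11.1° and the centre is near (0.538,-0.2615). A half turn of the tool here gives a better j7 range for the later twist, and a second look from the flipped pose cancels the camera offset.

```bash
python3 -m creep '[[0,0,0,-1,0.6],[0,0,0,-1,0.6],[0,0,0,-1,0.6],[0,0,0,-1,0.6],[0,0,0,-1,0.6],[0,0,0,-1,0.6],[0,0,0,-1,0.6],[0,0,0,-1,0.6],[0,0,0,-1,0.6],[0,0,0,-1,0.6],[0,0,0,-1,0.6],[0,0,0,-1,0.6]]' >/dev/null
python3 -m creep '[[0,0,0,-1,0.6],[0,0,0,-1,0.6],[0,0,0,-1,0.6],[0,0,0,-1,0.6],[0,0,0,-1,0.6],[0,0,0,-1,0.6],[0,0,0,-1,0.6],[0,0,0,-1,0.6],[0,0,0,-1,0.6],[0,0,0,-1,0.6],[0,0,0,-1,0.6],[0,0,0,-1,0.6]]' >/dev/null
python3 -m creep '[[0,0,0,-1,0.6],[0,0,0,-1,0.6],[0,0,0,-1,0.6],[0,0,0,-1,0.6],[0,0,0,-1,0.6],[0,0,0,-1,0.6],[0,0,0,-1,0.6],[0,0,0,-1,0.6],[0,0,0,-1,0.6],[0,0,0,-1,0.6],[0,0,0,-1,0.6],[0,0,0,-1,0.6]]' >/dev/null
python3 -m creep '[[0,0,0,-1,0.6],[0,0,0,-1,0.6],[0,0,0,-1,0.6],[0,0,0,-1,0.6],[0,0,0,-1,0.6],[0,0,0,-1,0.6],[0,0,0,-1,0.6],[0,0,0,-1,0.6],[0,0,0,-1,0.6]]' >/dev/null
python3 - <<'E'
from h import *
todo(.4926,.2242,None,210.4)
d=grab('wrist','w2'); P=cloud(d); print(d['position'])
q=P.reshape(-1,3); q=q[np.hypot(q[:,0]-.538,q[:,1]+.2615)<.075]
sp=q[(q[:,2]>.088)&(q[:,2]<.11)&(np.hypot(q[:,0]-.538,q[:,1]+.2615)<.02)]
lip=q[(abs(q[:,2]-.08)<.004)]
for n,s in(('spindle',sp),('lip',lip)):
  if len(s): print(n,len(s),s.mean(0).round(4),cv2.minEnclosingCircle(s[:,:2].astype(np.float32)))
E
```

```text
t 7.28 p [ 0.5108 -0.2799  0.2263] yaw -149.66 tilt 0.05 j [ 0.98  0.5  -0.83  1.63  0.39  1.19  2.16] F [ 0.5  0.4 -0.7] T [ 0.15 -0.16  0.  ] w 0.602 g 0.0
turn units -90.02 then shift units [-5.98 11.1  -0.  ]
[ 0.44953725 -0.31644782  0.38393988]
spindle 365 [ 0.5375 -0.2618  0.094 ] ((0.5382477045059204, -0.2612949013710022), 0.010063154622912407)
lip 4538 [ 0.5361 -0.2635  0.0795] ((0.5385658740997314, -0.2612225115299225), 0.056932203471660614)
```

```bash
python3 -m creep '[[-0.5,0.9,0,0,0.6],[-0.5,0.95,0,0,0.6],[-0.5,0.95,0,0,0.6],[-0.5,0.95,0,0,0.6],[-0.5,0.95,0,0,0.6],[-0.5,0.95,0,0,0.6],[-0.5,0.95,0,0,0.6],[-0.5,0.95,0,0,0.6],[-0.5,0.95,0,0,0.6],[-0.5,0.95,0,0,0.6],[-0.5,0.85,0,0,0.6],[-0.5,0.8,0,0,0.6]]'
python3 - <<'E'
from h import *
todo()
d=grab('wrist','w3'); P=cloud(d); q=P.reshape(-1,3)
b=q[(np.hypot(q[:,0]-.4926,q[:,1]-.2242)<.045)&(q[:,2]>.124)&(q[:,2]<.14)]
c,s,a=cv2.minAreaRect(b[:,:2].astype(np.float32)); print(len(b),np.median(b[:,2]),b.mean(0),c,s,a)
tp=q[(np.hypot(q[:,0]-.4926,q[:,1]-.2242)<.045)&(abs(q[:,2]-.09)<.006)]
print(len(tp),np.median(tp[:,2]),cv2.minEnclosingCircle(tp[:,:2].astype(np.float32)))
E
```

```text
clock: 8.82
position: [0.495, 0.2258, 0.2265]
ee_rot: [0.817, -3.033, 0.001]
force: [0.5, 0.1, 0.2]
width: 0.599
gripper_force: 0.0
t 8.82 p [0.495  0.2258 0.2265] yaw -149.85 tilt 0.03 j [ 0.13  0.46 -0.91  1.72  0.39  1.16  1.2 ] F [0.5 0.1 0.2] T [ 0.13 -0.07  0.01] w 0.599 g 0.0
turn units 0.0 then shift units [ 0.  0. -0.]
1960 0.1293984097822253 [0.49257047 0.22500088 0.12926152] (0.4939110577106476, 0.22564394772052765) (0.059526871889829636, 0.021809006109833717) 30.811004638671875
2243 0.08953129293825296 ((0.493939608335495, 0.22574903070926666), 0.03327673301100731)
```

View pics/w3.png

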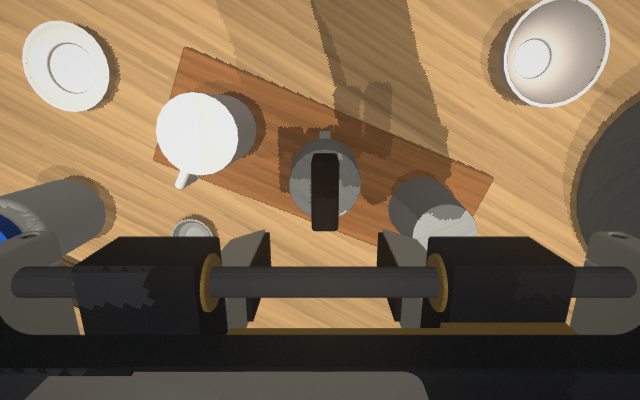

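The wrist picture shows the bar at (325,190), centred between the fingers with the mug and tumbler clear. I'll descend and grip.

```bash
python3 -m creep '[[0.03,0,0.6,-0.15,0.6],[0,0,0.7,0,0.6],[0,0,0.7,0,0.6],[0,0,0.6,0,0.6],[0,0,0.4,0,0.6],[0,0,0.2,0,0.6],[0,0,0.1,0,0.6],[0,0,0,0,0.6]]' 60
python3 - <<'E'
from h import *
todo(.4939,.2257,.0935,-149.2)
E
```

```text
clock: 9.88
position: [0.4944, 0.2243, 0.095]
ee_rot: [-0.834, 3.028, 0.0]
force: [0.5, 1.1, 0.6]
width: 0.597
gripper_force: 0.0
t 9.88 p [0.4944 0.2243 0.095 ] yaw -149.19 tilt 0.03 j [ 0.05  0.59 -0.82  1.87  0.55  0.91  1.08] F [0.5 1.1 0.6] T [ 0.17 -0.06  0.01] w 0.597 g 0.0
turn units 0.0 then shift units [-0.01  0.04  0.04]
```

```bash
python3 -m creep '[[0,0.04,0.04,0,0.6],[0,0,0,0,0],[0,0,0,0,0],[0,0,0,0,0],[0,0,0,0,0],[0,0,-0.3,0,0],[0,0,-0.6,0,0],[0,0,-0.7,0,0],[0,0,-0.7,0,0],[0,0,-0.6,0,0],[0,0,-0.4,0,0],[0,0,0,0,0]]' 60
python3 - <<'E'
from h import *
todo(.5386,-.2612,None,-168.9)
d=grab('wrist','w4')
d=grab('side','s4')
E
```

```text
clock: 11.38
position: [0.4937, 0.2259, 0.2261]
ee_rot: [-0.834, 3.027, 0.0]
force: [0.4, -0.1, -3.6]
width: 0.236
gripper_force: 59.9
t 11.38 p [0.4937 0.2259 0.2261] yaw -149.19 tilt 0.1 j [ 0.13  0.45 -0.92  1.72  0.39  1.16  1.21] F [ 0.4 -0.1 -3.6] T [ 0.13 -0.08 -0.01] w 0.236 g 59.9
turn units 4.93 then shift units [  1.24 -12.17  -0.  ]
```

View pics/w4.png

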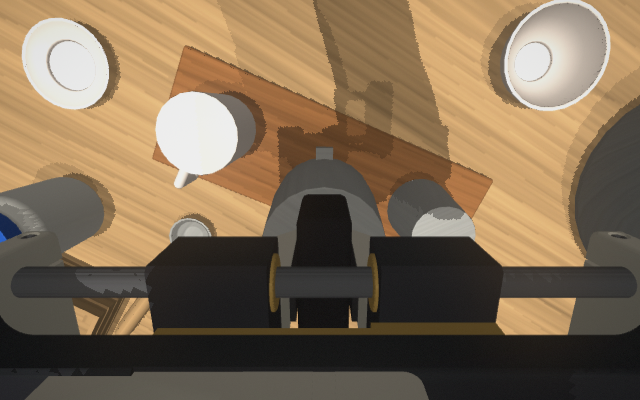

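```bash
python3 -m creep '[[0,0,0,0.98,0],[0,0,0,0.98,0],[0,0,0,0.98,0],[0,0,0,0.98,0],[0,0,0,1,0],[0.1,-0.7,0,0,0],[0.1,-0.9,0,0,0],[0.1,-1,0,0,0],[0.1,-1,0,0,0],[0.1,-1,0,0,0],[0.1,-1,0,0,0],[0.1,-1,0,0,0]]' >/dev/null
python3 -m creep '[[0.1,-1,0,0,0],[0.1,-1,0,0,0],[0.1,-1,0,0,0],[0.1,-1,0,0,0],[0.1,-0.9,0,0,0],[0.1,-0.67,0,0,0],[0,0,0,0,0]]'
python3 - <<'E'
from h import *
todo(.5386,-.2612,.175,-168.9)
E
```

```text
clock: 13.85
position: [0.5351, -0.2649, 0.2232]
ee_rot: [0.298, -3.125, -0.001]
force: [-0.5, -0.6, -3.4]
width: 0.236
gripper_force: 59.9
t 13.85 p [ 0.5351 -0.2649  0.2232] yaw -169.1 tilt 0.15 j [ 0.86  0.49 -0.72  1.6   0.35  1.18  1.82] F [-0.5 -0.6 -3.4] T [ 0.18 -0.15  0.06] w 0.236 g 59.9
turn units -0.05 then shift units [-0.1   0.07  1.2 ]
```

```bash
python3 -m creep '[[-0.1,0.07,0,-0.05,0],[0,0,0.4,0,0],[0,0,0.4,0,0],[0,0,0.2,0,0],[0,0,0,0,0]]' >/dev/null
python3 - <<'E'
from h import *
todo(.5386,-.2612,.167,-168.9)
d=grab('wrist','w5')
cv2.imwrite('pics/w5c.png',cv2.resize(d['pixels'][60:260,200:440],None,fx=3,fy=3,interpolation=cv2.INTER_CUBIC))
E
```

```text
t 14.47 p [ 0.5391 -0.2584  0.1841] yaw -168.65 tilt 0.1 j [ 0.84  0.53 -0.71  1.65  0.38  1.1   1.79] F [-0.2  0.9 -2.7] T [ 0.13 -0.18  0.03] w 0.235 g 59.9
turn units 0.06 then shift units [ 0.03 -0.07  0.43]
```

View pics/w5c.png

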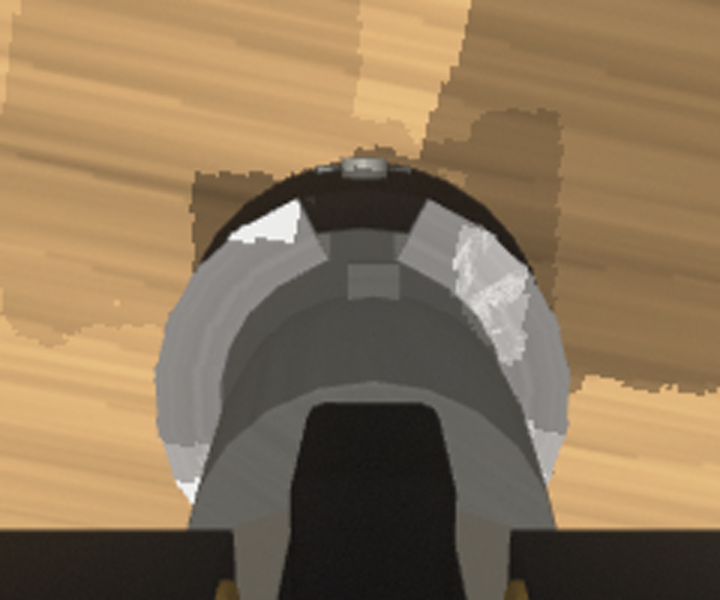

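The crop shows the lug centred at column 374 and the notch and collar centred at about 362. That is about 3 mm off, matching the pose readout, so I'll correct and settle.

```bash
python3 -m creep '[[0.03,-0.07,0,0.06,0],[0,0,0,0,0],[0,0,0,0,0],[0,0,0,0,0]]' >/dev/null
python3 - <<'E'
from h import *
todo(.5386,-.2612,.167,-168.9)
d=grab('wrist','w6')
cv2.imwrite('pics/w6c.png',cv2.resize(d['pixels'][60:260,200:440],None,fx=3,fy=3,interpolation=cv2.INTER_CUBIC))
E
```

```text
t 15.03 p [ 0.5391 -0.2616  0.1853] yaw -168.91 tilt 0.01 j [ 0.84  0.53 -0.71  1.65  0.38  1.1   1.79] F [ 1.   0.6 -2.6] T [ 0.13 -0.13  0.04] w 0.236 g 59.9
turn units -0.0 then shift units [0.01 0.01 0.46]
```

View pics/w6c.png

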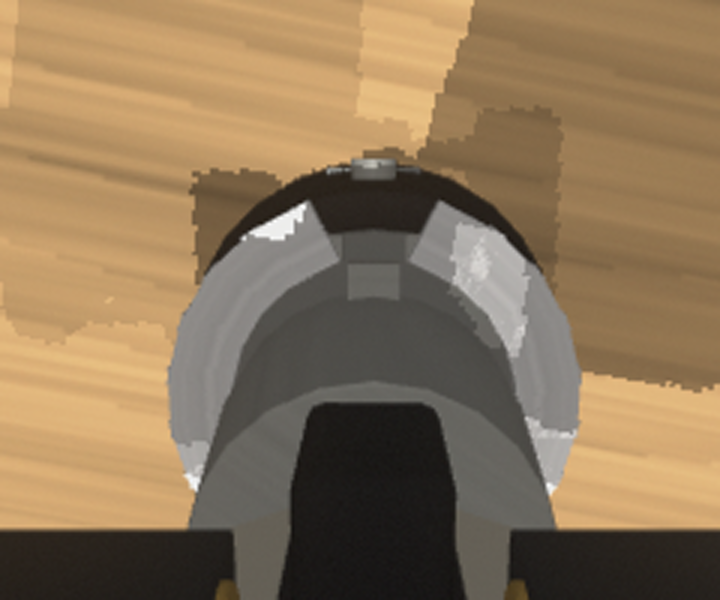

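Lug and notch are now both centred at column 374. I'll lower to just above the plate.

```bash
python3 -m creep '[[0,0,0.2,0,0],[0,0,0.2,0,0],[0,0,0.15,0,0],[0,0,0.15,0,0],[0,0,0.1,0,0],[0,0,0,0,0],[0,0,0,0,0]]'
python3 - <<'E'
from h import *
todo(.5386,-.2612,.1385,-168.9)
E
```

```text
clock: 15.95
position: [0.5392, -0.2616, 0.1533]
ee_rot: [-0.304, 3.127, -0.0]
force: [0.1, -1.0, -2.2]
width: 0.236
gripper_force: 59.9
t 15.95 p [ 0.5392 -0.2616  0.1533] yaw -168.91 tilt 0.02 j [ 0.83  0.56 -0.69  1.68  0.4   1.04  1.77] F [ 0.1 -1.  -2.2] T [ 0.16 -0.17 -0.03] w 0.236 g 59.9
turn units -0.0 then shift units [0.01 0.01 0.37]
```

```bash
python3 -m creep '[[0,0,0.1,0,0],[0,0,0.1,0,0],[0,0,0.05,0,0],[0,0,0,0,0],[0,0,0,0,0]]'
python3 -m creep '[[0,0,0.05,0,0],[0,0,0.05,0,0],[0,0,0,0,0],[0,0,0,0,0]]'
python3 - <<'E'
from h import *
todo(.5386,-.2612,.1385,-168.9)
E
```

```text
clock: 16.58
position: [0.5396, -0.2616, 0.1437]
ee_rot: [-0.304, 3.126, -0.001]
force: [-0.5, 0.0, 5.7]
width: 0.24
gripper_force: 59.9
clock: 17.08
position: [0.5396, -0.2617, 0.1399]
ee_rot: [-0.304, 3.126, -0.001]
force: [-1.0, 0.6, 7.0]
width: 0.236
gripper_force: 59.9
t 17.07 p [ 0.5396 -0.2617  0.1399] yaw -168.9 tilt 0.08 j [ 0.83  0.57 -0.69  1.7   0.42  1.02  1.76] F [-1.   0.6  7. ] T [0.18 0.25 0.04] w 0.236 g 59.9
turn units -0.0 then shift units [0.02 0.02 0.04]
```

```bash
python3 -m creep '[[0,0,0.05,0,0],[0,0,0.03,0,0],[0,0,0,0,0],[0,0,0,0,0]]'
```

```text
clock: 17.58
position: [0.5399, -0.2616, 0.1379]
ee_rot: [-0.303, 3.125, -0.002]
force: [-3.9, 0.9, 17.6]
width: 0.235
gripper_force: 59.9
```

At the stop (about 20 N). Now the clockwise twist, which is positive tool turn.

```bash
python3 -m creep '[[0,0,0,0.5,0],[0,0,0,0.9,0],[0,0,0,0.9,0],[0,0,0,0.9,0],[0,0,0,0.9,0],[0,0,0,0.9,0],[0,0,0,0.9,0],[0,0,0,0.9,0],[0,0,0,0.9,0],[0,0,0,0.9,0],[0,0,0,0.4,0],[0,0,0,0,0]]'
python3 - <<'E'
from h import *
todo(.5386,-.2612,.1375,101.7)
E
```

```text
clock: 19.08
position: [0.5394, -0.2623, 0.1379]
ee_rot: [0.678, 3.066, -0.003]
force: [-4.7, -0.5, 18.5]
width: 0.239
gripper_force: 59.9
t 19.07 p [ 0.5394 -0.2623  0.1379] yaw 155.06 tilt 0.14 j [ 0.73  0.54 -0.53  1.71  0.32  0.98  1.21] F [-4.7 -0.5 18.5] T [-0.08  1.5   0.21] w 0.239 g 59.9
turn units 13.34 then shift units [ 0.03 -0.01  0.01]
```

```bash
python3 -m creep '[[0,0,0,0.9,0],[0,0,0,0.9,0],[0,0,0,0.9,0],[0,0,0,0.9,0],[0,0,0,0.9,0],[0,0,0,0.9,0],[0,0,0,0.9,0],[0,0,0,0.9,0],[0,0,0,0.9,0],[0,0,0,0.9,0],[0,0,0,0.9,0],[0,0,0,0,0]]'
python3 -m creep '[[0,0,0,0.9,0],[0,0,0,0.9,0],[0,0,0,0.8,0],[0,0,0,0.4,0],[0,0,0,0,0],[0,0,0,0,0]]'
python3 - <<'E'
from h import *
todo(.5386,-.2612,.1375,101.7)
E
```

```text
clock: 20.58
position: [0.5385, -0.2626, 0.1379]
ee_rot: [1.678, 2.655, -0.003]
force: [-7.8, -0.8, 20.8]
width: 0.239
gripper_force: 59.9
clock: 21.32
position: [0.5387, -0.2625, 0.1379]
ee_rot: [1.944, 2.466, -0.003]
force: [-6.2, -0.4, 20.9]
width: 0.236
gripper_force: 59.9
t 21.32 p [ 0.5387 -0.2625  0.1379] yaw 103.49 tilt 0.12 j [ 0.58  0.5  -0.31  1.72  0.18  0.94  0.43] F [-6.2 -0.4 20.9] T [-0.07  2.22  0.31] w 0.236 g 59.9
turn units 0.45 then shift units [0.03 0.01 0.01]
```

```bash
python3 -m creep '[[0,0,0,0.5,0],[0,0,0,0.5,0],[0,0,0,0,0],[0,0,0,0,0],[0,0,0,0,0]]'
python3 - <<'E'
from h import *
todo(.5386,-.2612,.1375,101.7)
d=grab('wrist','w7')
cv2.imwrite('pics/w7c.png',cv2.resize(d['pixels'][60:260,200:440],None,fx=3,fy=3,interpolation=cv2.INTER_CUBIC))
E
```

```text
clock: 21.95
position: [0.539, -0.2623, 0.1379]
ee_rot: [2.027, 2.398, -0.002]
force: [-6.3, -0.3, 19.0]
width: 0.238
gripper_force: 60.2
t 21.95 p [ 0.539  -0.2623  0.1379] yaw 99.56 tilt 0.13 j [ 0.57  0.5  -0.29  1.73  0.17  0.94  0.37] F [-6.3 -0.3 19. ] T [-0.07  1.91  0.92] w 0.238 g 60.2
turn units -0.53 then shift units [ 0.03 -0.    0.01]
```

View pics/w7c.png

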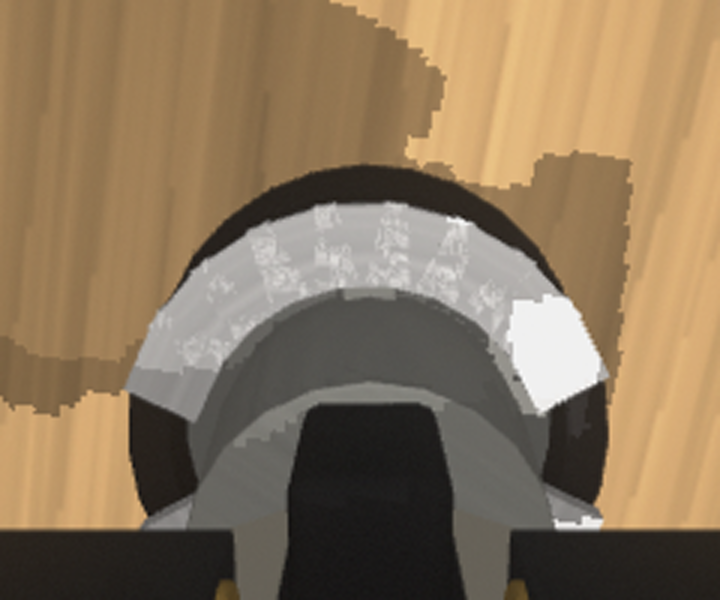

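The crop shows the lug (372,293) under the lip and the notches at the sides (165,450) and (575,450), a quarter turn away. Torque jumped from 0.31 to 0.92 N m, so the cup is at the turn stop, and it is at the press stop too. Handing in.

```bash
python3 -c "
from cell import sign_off; print(sign_off())"
```

```text
the job is handed in; nothing more can be done
None
```

I handed the job in at about 22 s with the cup pushed down to its stop (about 20 N), turned clockwise to its stop and still gripped at 60 N; `sign_off` gave no verdict.

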